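# Plug in the yellow interlock key and hold the run button at mid travel

### The job

Pick up the yellow interlock key plug and push it fully home in the socket of the grey hold-to-run box, then let go of it. Then press the box's green spring button down with the fingertips until its top is level with the rim of the black collar round it, and finish while still holding it there: it must be neither released nor pushed on down to its stop. Leave the blue key plug and the beaker, the dropper bottle and the vial standing where they are.

Things in the scene. Friction and masses are not known exactly. Their poses are not given: they have to be found in the camera images.
- key_yellow: yellow block plug, loose, standing upright on its foot on the worktop. Origin: centre of the underside of its foot; z up. Black foot 20 (x) x 30 (y) mm, 14 mm tall, its lowest 4 mm narrower (16.5 x 26.5); above it the yellow grip block 26 (x) x 36 (y) mm from z = 14 to z = 50 mm. Flat grip faces look along its x axis (26 mm apart, black ribs). 55 to 115 g. The same after a half turn.
- key_blue: blue block plug of the same shape and size as the yellow one, for another box; it must stay where it stands. Which of the two places on the worktop has which key varies.
- run_box: grey hold-to-run box fixed to the worktop, 130 (x) x 204 (y) x 50 mm tall, flat top. Origin: centre of its underside; z up. Along its y axis the socket lies at +52 mm, the button at -48 mm, both at x = 0.
- socket_mouth (a point): centre of the socket's mouth, at the level of the box's top, with the box's axes (x, y, z up); yellow frame round it. Rectangular hole 23 (x) x 33 (y) mm, with a 3 mm chamfer at its mouth, 20 mm deep. A key is fully home when the shoulder under its grip block rests on the box's top, i.e. the key's origin lies 14 mm below this point; it goes in either way round, with its x axis along this x axis.
- collar_rim (a point): centre of the black collar round the button, at the level of its rim, 20 mm above the box's top, z up; fixed to the box. Inner diameter 55 mm, outer 68 mm.
- button_top (a point): centre of the flat top of the green button cap (49 mm across, moves straight down). Free, it stands 7 mm above the collar's rim; at mid travel it is level with the rim; at its stop it is 7 mm below.
- button_travel (a joint): how far the button is pressed, m: 0 free, 0.007 level with the collar's rim, 0.014 at its stop. A spring pushes it back up: about 3 N to start, 0.7 N more for each mm, so about 8 N when level and 13 N at the stop.
- button: the green button itself, spring-loaded in the box; origin on its axis, 27 mm below its top.
- beaker: clear beaker, 72 mm across, 87 mm tall, loose; origin at the centre of its underside. Bystander.
- dropper_bottle: brown dropper bottle with black top, 31 mm across, 107 mm tall, loose; origin at the centre of its underside. Bystander.
- vial: brown vial with a teal cap, 25 mm across, 68 mm tall, loose; origin at the centre of its underside. Bystander.

How it is judged:
On the way, in this order (a step that is already met when the one before it is completed fails the run):
1. the yellow key is fully home in the socket and let go (horizontal distance between key_yellow and socket_mouth below 0.004 m and z of key_yellow in the frame of socket_mouth between -0.0165 and -0.0115 m and angle between the x axis of key_yellow and the x axis of socket_mouth, either way round below 0.1 rad and angle between key_yellow's own z axis and vertical below 0.1 rad and contact force between the fingers and key_yellow below 0.3 N), for 0.2 s.
2. the button is held level with the collar's rim by the fingers (value of joint button_travel between 0.0045 and 0.0095 m and contact force between the fingers and button above 4 N), for 0.5 s.
At the end, for the whole second after the job is handed in: Yellow key home: within 4 mm of the socket's centre, 11.5-16.5 mm deep, within 0.1 rad straight and upright, fingers off it. Fingers press the button with over 4 N and hold it 4.5-9.5 mm down (level within 2.5 mm). Blue key, beaker, bottle, vial within 20 mm of their starts, upright (all of step 1 and all of step 2 and distance of each of key_blue, beaker, dropper_bottle, vial from where it was at the start of the episode below 0.02 m and angle between each of key_blue, beaker, dropper_bottle, vial's own z axis and vertical below 0.3 rad); the arm keeps its last pose, push and grip.
It fails at once if the button is pushed on down to its stop (more than 12.5 mm) (value of joint button_travel above 0.0125 m).
It fails at once if the blue key or a bystander is shifted by more than 20 mm or knocked over (not (distance of each of key_blue, beaker, dropper_bottle, vial from where it was at the start of the episode below 0.02 m and angle between each of key_blue, beaker, dropper_bottle, vial's own z axis and vertical below 0.3 rad)).
It also fails if it takes over 54 s, if anything falls off the work surface, if the arm or the gripper's body presses on something with over 40 N, if the wrist force passes 120 N, or if a joint passes its speed limit or range.

### The arm

A 6-joint arm with a two-finger parallel gripper is mounted at the origin on a cart in front of the work surface, level with it; the furniture and walls round the work are solid. World frame = base frame: x ahead of the robot, y to its left, z up, the work surface at z = 0. Lengths are in m, angles in rad, forces in N, time in s.
With the tool pointing down it reaches from about 0.25 to 0.775 m from the base axis. Payload 4 kg.
Tool frame: the origin (TCP) lies at the very end of the fingers, on their centre line; the grasp point (between the pads) lies 19 mm behind it (robot.tcp_to_grasp is the distance from the TCP to the grasp point, in m); z points along the fingers, y is the line along which they close (so a half turn about z gives the same grasp; the last joint's range is limited). The gripper opens to 94 mm and grips with 3 to 60 N. Pads are 16 mm wide; open, the fingers measure 119 mm over their backs; the gripper's body (75 mm by 177 mm) begins 78 mm behind the grasp point.
Start: joints at [1.079, 0.087, 1.371, -0, 1.684, -0.103], TCP at [0.209, 0.509, 0.206] pointing down, gripper open.
Joint ranges: [-3.1, 3.1], [-0.76, 2.03], [0.27, 2.55], [-1.08, 4.22], [0.17, 2.65], [-2.57, 2.57]. Speed limits (rad/s): [2.79, 2.79, 3.14, 3.14, 3.14, 3.14].

### API

Orientations are given as [roll, pitch, yaw] about the fixed x, y, z axes, in that order (R = Rz(yaw) Ry(pitch) Rx(roll)).
In Python, from bench import robot gives the robot as it stands.
- The arm moves only by the shell command python3 nudge.py, which reads ROWS from standard input. ROWS is a JSON list of rows, 1 to 20 of them, each written [opening, [dx, dy, dz], turn]: the finger opening in m, then dx, dy, dz in parts of the range, where 1.0 means 0.5 m, then a turn about the tool's z in shares of 2 pi rad (1.0 is 2 pi rad); each row shifts and turns the commanded pose from where the row before left it, along the tool's axes as they then stand; what a row does not reach is not made up. A row lasts 1/12 s, in which the tool goes at most 0.0417 m and 0.125 rad, less where a joint would pass 70% of its speed; a pose out of reach is approached as far as the arm can. The fingers move at their own pace and stop on an object; the grip force is fixed at half the most. Time passes only in rows, so rows that do not move let the fingers close. It prints the time, the measured TCP pose, the force, the opening and the grip force at its end. No shift or turn number may pass 1 either way. Input that does not fit is refused with a message, and nothing moves.
- robot.get_obs(): the state, without advancing time (a new reading comes with each control period).
- robot.snapshot(name): name is "side" or "top" or "wrist"; returns a dict with "color" (420x560x3 uint8, blue, green, red), "fx", "fy", "cx", "cy" (pixels), "extrinsics" (4x4, takes a point from world to camera coordinates). Camera axes: x right, y down, z forward; pixel columns grow to the right and rows downward; lengths in m; the calibration is good to about 2 mm. A picture is of the moment at which its call begins. There is no depth.
- robot.close_job(): hands the job in; it is judged then, once.
The state is a dict: "time": time; "joint_positions": joint angles; "qvel": joint speeds; "joint_torque": joint torques, N m; "tool_pos": TCP position; "ee_rot": TCP orientation; "wrist_force": force on the tool from outside, world axes, zero at the start; "wrist_torque": the same for the moment, N m; "width": finger opening in m; "finger_force": force on a finger pad.
Only numpy, scipy, OpenCV 4.12 (cv2) and the standard library are available. Lean on these libraries where they do the work, as an engineer would, in place of code of your own. Each camera call takes 0.05 s, during which the arm holds its last target. There are 200 camera calls.

## Working session

There is one attempt and no reset: what is moved stays moved. The work goes in short steps, Python scripts to look and compute and a shell command to move; the robot and the scene stay as the last step left them, time stands still between calls to the robot, and variables do not carry over. Pictures are saved under pics/ and viewed, at most 10 in all, crops included, and the job is handed in when it is done.

```bash
ls; mkdir -p pics
cat > h.py <<'E'
import numpy as np,cv2
from bench import robot
def snap(n,f):
    s=robot.snapshot(n); cv2.imwrite(f'pics/{f}.png',s['color']); np.savez(f'pics/{f}.npz',fx=s['fx'],fy=s['fy'],cx=s['cx'],cy=s['cy'],E=s['extrinsics']); return s
def ray(f,u,v):
    s=np.load(f'pics/{f}.npz'); E=s['E']; R=E[:3,:3]; c=-R.T@E[:3,3]
    d=R.T@np.array([(u-s['cx'])/s['fx'],(v-s['cy'])/s['fy'],1]); return c,d/np.linalg.norm(d)
def atz(f,u,v,z):
    c,d=ray(f,u,v); return c+d*(z-c[2])/d[2]
def tri(*o):
    A=0;b=0
    for f,u,v in o:
        c,d=ray(f,u,v); P=np.eye(3)-np.outer(d,d); A=A+P; b=b+P@c
    p=np.linalg.solve(A,b); return p
def proj(f,p):
    s=np.load(f'pics/{f}.npz'); q=s['E']@np.append(p,1); return s['fx']*q[0]/q[2]+s['cx'],s['fy']*q[1]/q[2]+s['cy']
E
python3 - <<'E'
from h import *
o=robot.get_obs();print(o)
for n in('side','top'):
    s=snap(n,n+'0');print(n,s['fx'],s['cx'],s['extrinsics'])
a=[cv2.imread(f'pics/{n}0.png') for n in('side','top')]
E
```

```text
bench.py
nudge.py
pics
{'time': 0.0, 'joint_positions': array([ 1.07890232e+00,  8.79389397e-02,  1.37224969e+00,  1.22163499e-05,
        1.68360755e+00, -1.03128982e-01]), 'qvel': array([-2.39041646e-04,  1.72798546e-03,  3.35643248e-04,  3.44783043e-04,
       -7.46076521e-05,  5.72039297e-05]), 'joint_torque': array([ 1.17098803e-04, -3.40183282e+01, -3.02428794e+01,  7.17988866e-02,
        3.31077143e-02, -1.78168771e-04]), 'tool_pos': array([0.2082272 , 0.50846063, 0.20431529]), 'ee_rot': array([-3.13940209e+00, -2.38921201e-04,  2.75282872e+00]), 'wrist_force': array([ 0.15038023,  0.24018225, -0.70166287]), 'wrist_torque': array([-0.00297484,  0.00843132, -0.02351307]), 'finger_force': 0.0, 'width': 0.09391170593103339}
side 452.6650312870505 273.61775475935866 [[ 0.98479245 -0.17368516 -0.00415855 -0.53392966]
 [-0.10089266 -0.55224585 -0.82755374  0.08289679]
 [ 0.14143726  0.81538824 -0.56137111  1.48752168]
 [ 0.          0.          0.          1.        ]]
top 382.83478909020465 288.23750636464734 [[ 0.01170406 -0.99983262  0.01406236 -0.09789701]
 [-0.99009728 -0.01355532 -0.13972696  0.52797836]
 [ 0.1398942  -0.01228774 -0.99009021  1.15625617]
 [ 0.          0.          0.          1.        ]]
```

View pics/side0.png

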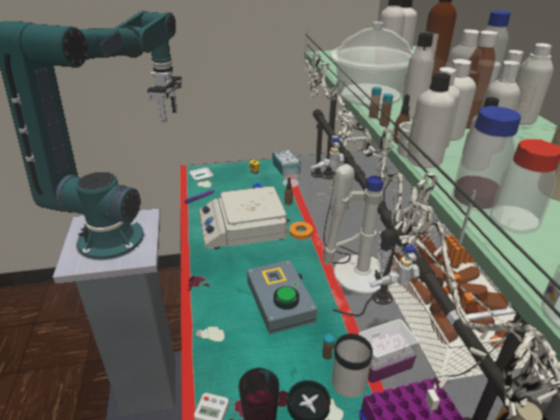

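View pics/top0.png

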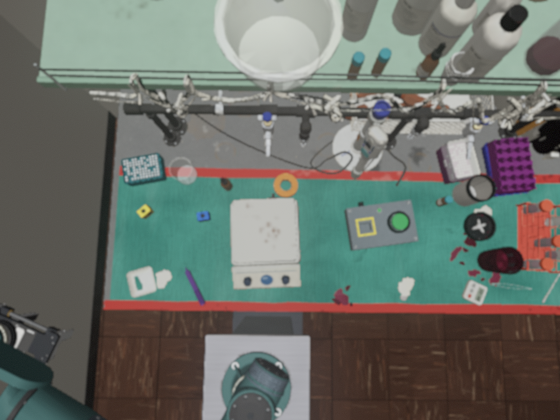

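The top view shows the yellow key near (144,212), the blue key near (203,216), the box's socket near (366,227) and its button near (400,222). The side view shows the yellow key at (255,166), the socket at (274,275) and the button at (286,295). I'll enlarge these areas next.

Run:
```python
from h import *
t=cv2.imread('pics/top0.png');s=cv2.imread('pics/side0.png')
def c(i,x,y,w,h,k): return cv2.resize(i[y:y+h,x:x+w],None,fx=k,fy=k,interpolation=cv2.INTER_CUBIC)
A=np.vstack([c(t,125,190,100,50,4),c(s,235,150,100,50,4)])   # 400x400
B=np.vstack([c(t,340,190,100,75,4),c(s,235,255,100,75,4)])  #400x600
A=np.vstack([A,np.zeros((200,400,3),np.uint8)])
cv2.imwrite('pics/crop0.png',np.hstack([A,B]))
print(proj('top0',np.array(robot.get_obs()['tool_pos'])),proj('side0',np.array(robot.get_obs()['tool_pos'])))
for n,u,v,z in [('top0',144,212,.05),('side0',255,166,.05),('top0',203,216,.05),('top0',366,227,.05),('side0',274,275,.05),('top0',400,222,.077),('side0',286,295,.077)]: print(n,atz(n,u,v,z).round(3))
```

```text
(np.float64(52.66750590746318), np.float64(324.0892018543933)) (np.float64(169.47806024808924), np.float64(115.8709398306108))
top0 [0.521 0.352 0.05 ]
side0 [0.523 0.313 0.05 ]
top0 [0.511 0.171 0.05 ]
top0 [ 0.484 -0.331  0.05 ]
side0 [ 0.486 -0.328  0.05 ]
top0 [ 0.497 -0.428  0.077]
side0 [ 0.497 -0.438  0.077]
```

View pics/crop0.png

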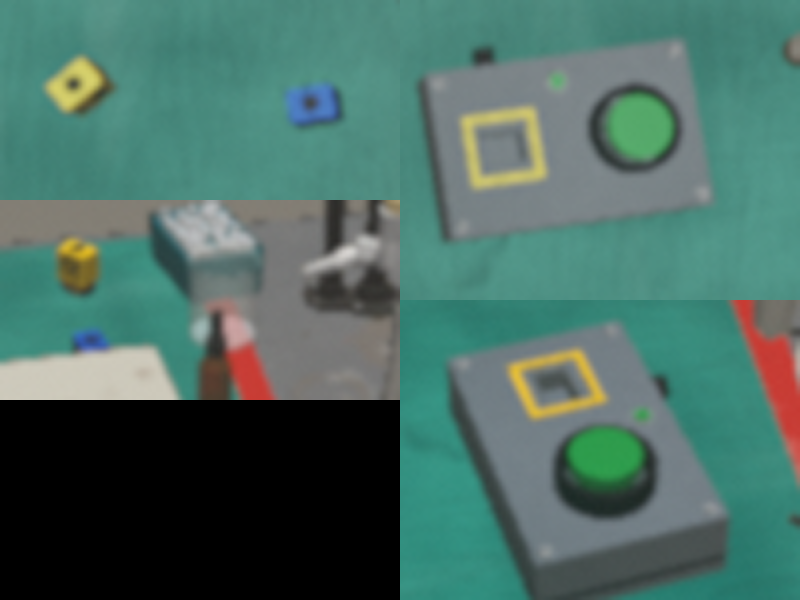

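The crop shows these centres in full-image pixels:
- **Yellow key top:** (144,211.2) in top, (254.5,161.5) in side.
- **Socket frame:** (366,227) in top, (274.5,275.8) in side.
- **Button cap:** (400.2,221.8) in top, (286.5,293.8) in side.

The yellow key is turned about 40° in the picture.

```bash
python3 - <<'E'
from h import *
print('key',tri(('top0',144,211.2),('side0',254.5,161.5)))
print('sock',tri(('top0',366,227),('side0',274.5,275.8)))
print('btn',tri(('top0',400.2,221.8),('side0',286.5,293.8)))
T=lambda x,y:(340+(x-400)/4,190+y/4)
S=lambda x,y:(235+(x-400)/4,255+(y-300)/4)
ct=[T(424,75),T(683,40),T(713,205),T(447,240)]
cs=[S(617,323),S(727,518),S(537,567),S(450,362)]
P=[]
for a,b in zip(ct,cs): print('corner',atz('top0',*a,.05).round(4),atz('side0',*b,.05).round(4))
# key edges in top: corners crop (45,85),(82,57),(108,85),(75,112)
K=[atz('top0',125+x/4,190+y/4,.05) for x,y in[(45,87),(82,57),(107,84),(72,112)]]
for i in range(4): d=K[(i+1)%4]-K[i];print(np.linalg.norm(d),np.arctan2(d[1],d[0]))
E
python3 - <<'E'
from h import *
o=robot.get_obs()
from scipy.spatial.transform import Rotation as R
Rt=R.from_euler('xyz',o['ee_rot']).as_matrix();print(Rt.round(4))
print(Rt.T@(np.array([.46,.36,.28])-o['tool_pos']))
s=snap('wrist','w0');print(s['fx'],s['extrinsics'])
c,_=ray('w0',280,210);print(Rt.T@(c-o['tool_pos']),Rt.T@ray('w0',280,210)[1])
E
```

```text
key [0.52499045 0.35219972 0.04918722]
sock [ 0.4851134  -0.33121798  0.04940305]
btn [ 0.49940344 -0.4301095   0.07320003]
corner [ 0.5397 -0.2698  0.05  ] [ 0.5397 -0.276   0.05  ]
corner [ 0.57   -0.4722  0.05  ] [ 0.57   -0.4757  0.05  ]
corner [ 0.4419 -0.491   0.05  ] [ 0.4442 -0.4947  0.05  ]
corner [ 0.4126 -0.2862  0.05  ] [ 0.4153 -0.2965  0.05  ]
0.035740824013262326 -0.8461837446784717
0.029098263700274834 -2.363097192039887
0.03356558735042205 2.2860039169741357
0.028983174216782957 0.8541481291864809
[[-9.254e-01  3.791e-01 -9.000e-04]
 [ 3.791e-01  9.254e-01 -1.700e-03]
 [ 2.000e-04 -1.900e-03 -1.000e+00]]
[-0.28921247 -0.04215043 -0.07553697]
326.0205448246908 [[ 0.37879025  0.92547915 -0.00250859 -0.5474819 ]
 [ 0.89525262 -0.36572899  0.2544898  -0.02727807]
 [ 0.23460754 -0.09864408 -0.96707221  0.39090322]
 [ 0.          0.          0.          1.        ]]
[ 0.07327983 -0.00144503 -0.17914483] [-0.24889709  0.01223915  0.9684526 ]
```

Heights check out: the key top is at 0.049, the socket at 0.049 and the cap at 0.073 (expected 0.050, 0.050 and 0.077). The box yaw is about 0.146. The key's x axis is at about 0.75–0.8 rad. Next I'll hover over the key.

Units first: shifts go in shares of 0.5 m and turns go in shares of 2 pi rad. So -0.03 m / 0.5 = -0.06, -0.002 m / 0.5 = -0.004, 0.05 rad / 6.2832 = 0.008.

```bash
echo '[[0.08,[-0.06,-0.004,0.01],0],[0.08,[-0.06,-0.004,0.01],0],[0.08,[-0.06,-0.004,0.01],0],[0.08,[-0.06,-0.004,0.01],0],[0.08,[-0.06,-0.004,0.01],0.008],[0.08,[-0.06,-0.004,0.01],0],[0.08,[-0.06,-0.004,0.01],0],[0.08,[-0.06,-0.004,0.01],0],[0.08,[-0.06,-0.004,0.01],0],[0.08,[-0.06,-0.004,0.01],0],[0.08,[-0.06,-0.004,0.01],0],[0.08,[-0.04,-0.004,0.01],0],[0.08,[0,0,0],0.0159],[0.08,[0,0,0],0.0159],[0.08,[0,0,0],0.0159],[0.08,[0,0,0],0.0127],[0.08,[0,0,0],0],[0.08,[0,0,0],0]]' | python3 nudge.py
python3 - <<'E'
from h import *
print(robot.get_obs()['ee_rot'])
snap('wrist','w1'); i=cv2.imread('pics/w1.png'); print(proj('w1',np.array([.525,.352,.05])))
cv2.imwrite('pics/w1b.png',cv2.resize(i,(800,600),interpolation=cv2.INTER_CUBIC))
E
```

```text
time: 1.65
tool_pos: [0.5184, 0.3451, 0.1451]
ee_rot: [-3.141, -0.0, 2.325]
wrist_force: [-0.5, -0.4, -0.4]
width: 0.0798
finger_force: 0.0
[-3.14088414e+00 -2.46751934e-04  2.32490806e+00]
(np.float64(288.21880657473906), np.float64(211.8447952147085))
```

View pics/w1b.png

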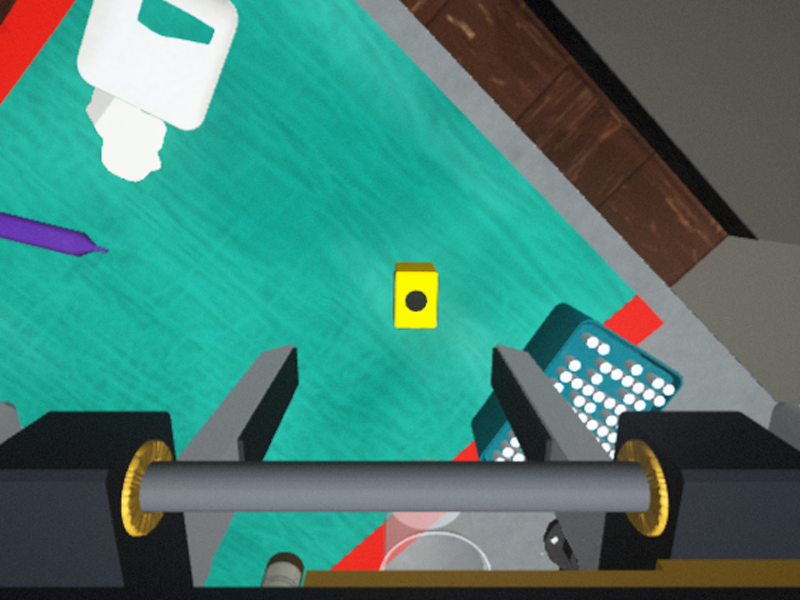

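The wrist picture shows the yellow key's top face with corners (395,271), (438,272), (437,328) and (395,327) at 800 px scale. It is well aligned with the fingers. The beaker, at (435,570), and a rack lie beyond it.

Run:
```python
from h import *
from scipy.spatial.transform import Rotation as R
C=[(395,271),(438,272),(437,328),(395,327)]
K=[atz('w1',x*.7,y*.7,.05) for x,y in C]
for i in range(4): d=K[(i+1)%4]-K[i];print(np.linalg.norm(d).round(4),np.arctan2(d[1],d[0]).round(3))
c=np.mean(K,0);print(c, atz('w1',416*.7,300*.7,.05))
print(tri(('w1',291.2,210),('top0',144,211.2)),tri(('w1',291.2,210),('top0',144,211.2),('side0',254.5,161.5)))
o=robot.get_obs();Rt=R.from_euler('xyz',o['ee_rot']).as_matrix()
print(Rt.T@(c+[0,0,-.05+.016]-o['tool_pos']), 'tooly',np.arctan2(Rt[1,1],Rt[0,1]))
```

```text
0.0257 0.731
0.0352 -0.81
0.0259 -2.412
0.0351 2.326
[0.52582556 0.35509978 0.05      ] [0.52573957 0.35496952 0.05      ]
[0.52547704 0.35404763 0.04495458] [0.52555886 0.35387182 0.04777809]
[0.00220175 0.01225983 0.12913579] tooly 0.7540052376885035
```

To row units: 0.03 m / 0.5 = 0.06, 0.002 m / 0.5 = 0.004.

```bash
echo '[[0.08,[0.004,0.012,0],0],[0.08,[0,0.0124,0],0],[0.08,[0,0,0.06],0],[0.08,[0,0,0.06],0],[0.08,[0,0,0.06],0],[0.08,[0,0,0.04],0],[0.08,[0,0,0.025],0],[0.08,[0,0,0],0],[0.06,[0,0,0],0],[0.04,[0,0,0],0],[0.02,[0,0,0],0],[0.02,[0,0,0],0],[0.02,[0,0,0],0],[0.02,[0,0,0],0],[0.02,[0,0,0],0],[0.02,[0,0,0],0],[0.02,[0,0,0],0],[0.02,[0,0,0],0]]' | python3 nudge.py
```

```text
time: 3.2
tool_pos: [0.5262, 0.355, 0.0231]
ee_rot: [3.141, -0.0, 2.323]
wrist_force: [0.3, -0.2, 0.6]
width: 0.0262
finger_force: 30.0
```

To row units: -0.03 m / 0.5 = -0.06, -0.02 m / 0.5 = -0.04, 0.108 rad / 6.2832 = 0.0172.

```bash
echo '[[0.02,[0,0,-0.04],0],[0.02,[0,0,-0.06],0.0159],[0.02,[0,0,-0.06],0.0159],[0.02,[0,0,-0.06],0.0159],[0.02,[0,0,-0.06],0.0159],[0.02,[0,0,-0.06],0.0159],[0.02,[0,0,-0.02],0.0172],[0.02,[0,0,0],0]]' | python3 nudge.py
echo '[[0.02,[-0.0672,-0.014,0],0],[0.02,[-0.0672,-0.014,0],0],[0.02,[-0.0672,-0.014,0],0],[0.02,[-0.0672,-0.014,0],0],[0.02,[-0.0672,-0.014,0],0],[0.02,[-0.0672,-0.014,0],0],[0.02,[-0.0672,-0.014,0],0],[0.02,[-0.0672,-0.014,0],0],[0.02,[-0.0672,-0.014,0],0],[0.02,[-0.0672,-0.014,0],0],[0.02,[-0.0672,-0.014,0],0],[0.02,[-0.0672,-0.014,0],0],[0.02,[-0.0672,-0.014,0],0],[0.02,[-0.0672,-0.014,0],0],[0.02,[-0.0672,-0.014,0],0],[0.02,[-0.0672,-0.014,0],0],[0.02,[-0.0672,-0.014,0],0],[0.02,[-0.0672,-0.014,0],0],[0.02,[-0.0672,-0.014,0],0],[0.02,[-0.0672,-0.014,0],0]]' | python3 nudge.py
echo '[[0.02,[0,0,0],0],[0.02,[0,0,0],0],[0.02,[0,0,0],0]]' | python3 nudge.py
python3 - <<'E'
from h import *
print(robot.get_obs()['ee_rot'])
snap('wrist','w2'); i=cv2.imread('pics/w2.png'); print(proj('w2',np.array([.485,-.331,.05])))
cv2.imwrite('pics/w2b.png',cv2.resize(i,(800,600),interpolation=cv2.INTER_CUBIC))
E
```

```text
time: 3.87
tool_pos: [0.5278, 0.3559, 0.2079]
ee_rot: [3.134, -0.003, 1.713]
wrist_force: [-0.6, 0.1, -0.8]
width: 0.0254
finger_force: 30.0
time: 5.53
tool_pos: [0.4829, -0.3313, 0.2006]
ee_rot: [-3.139, -0.003, 1.718]
wrist_force: [-0.1, -1.2, -0.7]
width: 0.0261
finger_force: 30.0
time: 5.78
tool_pos: [0.4835, -0.3293, 0.2012]
ee_rot: [-3.14, -0.003, 1.716]
wrist_force: [0.4, 0.6, 0.2]
width: 0.0257
finger_force: 30.0
[-3.13987951e+00 -3.10207687e-03  1.71607174e+00]
(np.float64(277.55097229071544), np.float64(200.3022938033169))
```

View pics/w2b.png

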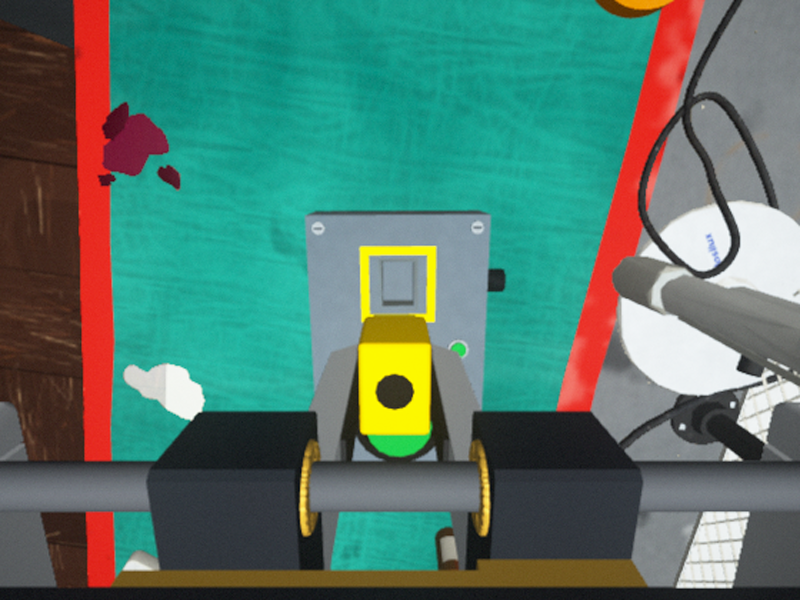

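The picture shows the socket frame with outer corners (360,246), (436,246), (436,322) and (360,321). Screws are at (318,229) and (477,228). The held key's top face is at (359,343)–(431,343)–(430,435)–(360,434), square with the box.

Run:
```python
from h import *
from scipy.spatial.transform import Rotation as R
def q(C,z):
    K=[atz('w2',x*.7,y*.7,z) for x,y in C]
    for i in range(4): d=K[(i+1)%4]-K[i];print(np.linalg.norm(d).round(4),np.arctan2(d[1],d[0]).round(3),end=' | ')
    print(np.mean(K,0));return np.mean(K,0)
s=q([(360,246),(436,246),(436,322),(360,321)],.05)
d=atz('w2',477*.7,228.3*.7,.05)-atz('w2',318*.7,229*.7,.05);print('screw yaw',np.arctan2(d[1],d[0]))
o=robot.get_obs()
k=q([(359.5,343),(431,343),(430.5,435),(360,435)],o['tool_pos'][2]+.027)
print(tri(('w2',278.6,198.8),('side0',274.5,275.8)),tri(('w2',278.6,198.8),('top0',366,227),('side0',274.5,275.8)))
Rt=R.from_euler('xyz',o['ee_rot']).as_matrix();print('key-tcp in tool',Rt.T@(k-o['tool_pos']),'sock-key in tool',Rt.T@(s-k),'sock-tcp',Rt.T@(s-o['tool_pos']),np.arctan2(Rt[1,1],Rt[0,1]))
```

```text
0.054 0.146 | 0.0564 -1.402 | 0.0563 -3.009 | 0.0557 1.698 | [ 0.48590013 -0.32966037  0.05      ]
screw yaw 0.15020716937609765
0.0246 0.146 | 0.0354 -1.41 | 0.0256 -2.995 | 0.0354 1.703 | [ 0.48378575 -0.32902576  0.22877266]
[ 0.48631362 -0.32971969  0.0481225 ] [ 0.48544223 -0.33044777  0.04866402]
key-tcp in tool [-0.00012088 -0.00012483 -0.02700022] sock-key in tool [-0.00133882  0.00219412  0.17876781] sock-tcp [-0.00145971  0.0020693   0.15176759] 0.14597635322544536
```

To row units: 0.03 m / 0.5 = 0.06, 0.002 m / 0.5 = 0.004.

```bash
echo '[[0.02,[-0.002,0.004,0.05],0],[0.02,[0,0,0.06],0],[0.02,[0,0,0.06],0],[0.02,[0,0,0.04],0],[0.02,[0,0,0.02],0],[0.02,[0,0,0],0],[0.02,[0,0,0],0]]' | python3 nudge.py
python3 - <<'E'
from h import *
from scipy.spatial.transform import Rotation as R
o=robot.get_obs();print(o['tool_pos'],o['ee_rot'])
snap('wrist','w3'); snap('side','s3'); snap('top','t3')
i=cv2.imread('pics/w3.png');s=cv2.imread('pics/s3.png');print(proj('w3',np.array([.4857,-.33,.05])))
a=cv2.resize(i[130:330,190:370],None,fx=2.2,fy=2.2,interpolation=cv2.INTER_CUBIC)
b=cv2.resize(s[240:310,240:310],(440,440),interpolation=cv2.INTER_CUBIC)[:, :400]
cv2.imwrite('pics/c3.png',np.hstack([a,b]));print(a.shape)
E
```

```text
time: 6.42
tool_pos: [0.4866, -0.33, 0.0884]
ee_rot: [3.141, 0.0, 1.717]
wrist_force: [0.6, -0.4, 0.2]
width: 0.0258
finger_force: 30.0
[ 0.48660089 -0.32999431  0.08843693] [3.14133265e+00 1.84851685e-05 1.71652018e+00]
(np.float64(274.8859046020039), np.float64(232.2900665809252))
(440, 396, 3)
```

View pics/c3.png

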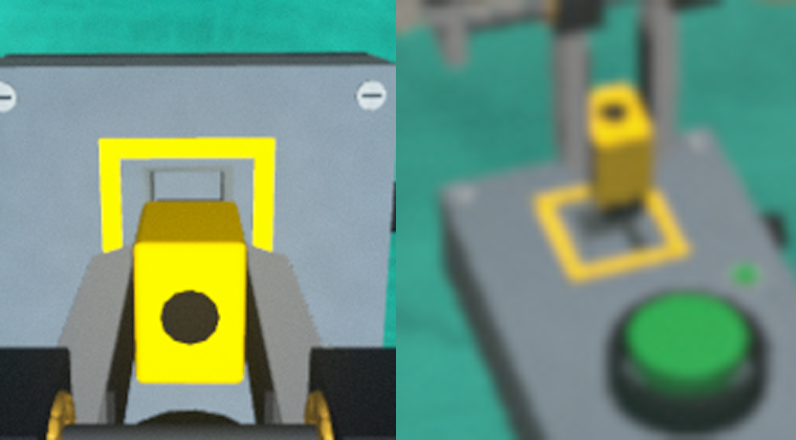

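The socket frame spans x 99–275 in the crop (centre 187), while the key is centred at 191, so it sits about 0.9 mm too far in +x. I'll correct that and insert in stages.

To row units: 0.007 m / 0.5 = 0.014, 0.005 m / 0.5 = 0.01.

```bash
echo '[[0.02,[0,-0.0018,0],0],[0.02,[0,0,0],0],[0.02,[0,0,0.014],0],[0.02,[0,0,0.01],0],[0.02,[0,0,0.008],0],[0.02,[0,0,0.006],0],[0.02,[0,0,0],0]]' | python3 nudge.py
echo '[[0.02,[0,0,0.006],0],[0.02,[0,0,0.006],0],[0.02,[0,0,0.004],0],[0.02,[0,0,0.002],0],[0.02,[0,0,0],0],[0.02,[0,0,0],0]]' | python3 nudge.py
```

```text
time: 7.15
tool_pos: [0.4846, -0.3304, 0.0674]
ee_rot: [-3.14, -0.002, 1.715]
wrist_force: [0.6, 0.4, -0.4]
width: 0.0257
finger_force: 30.0
time: 7.65
tool_pos: [0.4851, -0.3306, 0.0596]
ee_rot: [-3.141, -0.001, 1.715]
wrist_force: [0.1, 1.0, -1.7]
width: 0.026
finger_force: 30.0
```

To row units: 0.0015 m / 0.5 = 0.003.

```bash
echo '[[0.02,[0,0,0.003],0],[0.02,[0,0,0.003],0],[0.02,[0,0,0],0]]' | python3 nudge.py
```

```text
time: 7.9
tool_pos: [0.4853, -0.3306, 0.059]
ee_rot: [3.141, -0.0, 1.715]
wrist_force: [-2.9, 4.3, 6.6]
width: 0.0257
finger_force: 30.0
```

Contact came at z = 0.059, as expected for a seated key. Now I'll release and retreat.

To row units: -0.03 m / 0.5 = -0.06, -0.02 m / 0.5 = -0.04.

```bash
echo '[[0.035,[0,0,0],0],[0.05,[0,0,0],0],[0.06,[0,0,0],0],[0.06,[0,0,0],0],[0.06,[0,0,0],0],[0.06,[0,0,0],0],[0.06,[0,0,0],0],[0.06,[0,0,-0.04],0],[0.06,[0,0,-0.06],0],[0.06,[0,0,-0.06],0],[0.06,[0,0,-0.04],0],[0.06,[0,0,0],0],[0.06,[0,0,0],0]]' | python3 nudge.py
python3 - <<'E'
from h import *
o=robot.get_obs();print(o['tool_pos'],o['ee_rot'])
snap('wrist','w4'); snap('side','s4')
i=cv2.imread('pics/w4.png');s=cv2.imread('pics/s4.png')
a=cv2.resize(i[110:310,190:370],None,fx=2.2,fy=2.2,interpolation=cv2.INTER_CUBIC)
b=cv2.resize(s[250:320,240:310],(440,440),interpolation=cv2.INTER_CUBIC)[:, :400]
cv2.imwrite('pics/c4.png',np.hstack([a,b]))
E
```

```text
time: 8.98
tool_pos: [0.486, -0.3315, 0.1584]
ee_rot: [3.139, 0.002, 1.715]
wrist_force: [-0.1, 0.2, -0.5]
width: 0.0601
finger_force: 0.0
[ 0.48595342 -0.33154871  0.15836595] [3.13932214e+00 2.48547120e-03 1.71480045e+00]
```

View pics/c4.png

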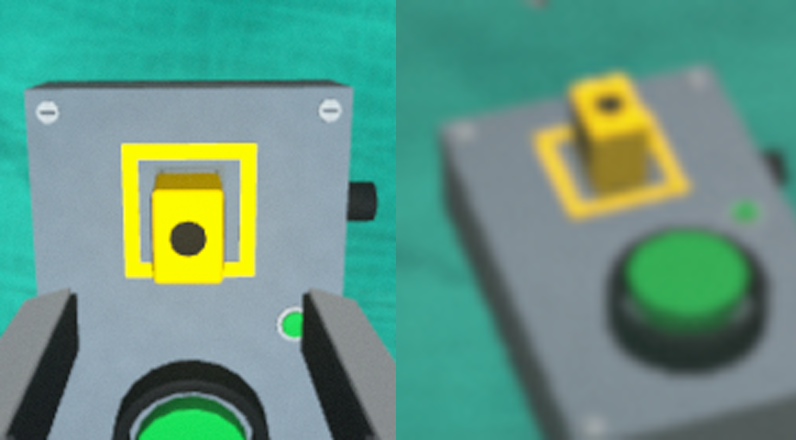

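The key sits inside the frame with its top-face hole at crop (188,239), and at (213,104) in the side crop. I'll check its height.

Run:
```python
from h import *
from scipy.spatial.transform import Rotation as R
w=lambda x,y:(190+x/2.2,110+y/2.2)
p=tri(('w4',*w(188,239)),('side0',240+213/6.286,250+104/6.286));print('hole',p)
print(proj('side0',np.array([.4857,-.33,.086])),proj('side0',np.array([.4857,-.33,.092])),'seen',240+213/6.286,250+104/6.286)
for z in(.086,.092,.1):
    K=[atz('w4',*w(x,y),z) for x,y in[(152,191),(223,190),(222,283),(154,283)]]
    print(z,np.linalg.norm(K[1]-K[0]),np.linalg.norm(K[3]-K[0]),np.mean(K,0))
K=[atz('w4',*w(x,y),.05) for x,y in[(122,144),(256,144),(255,276),(124,276)]];print('frame',np.mean(K,0))
o=robot.get_obs();Rt=R.from_euler('xyz',o['ee_rot']).as_matrix();print('tool move to btn',Rt.T@(np.array([.5,-.4293,.11])-o['tool_pos']))
```

```text
hole [ 0.48517434 -0.33185487  0.08410796]
(np.float64(274.1082870883081), np.float64(265.5402516916768)) (np.float64(274.1004826289189), np.float64(263.8654404412639)) seen 273.8848234171174 266.5447025135221
0.086 0.025431266934259924 0.034868473356141606 [ 0.48535159 -0.33083738  0.086     ]
0.092 0.024824120613072473 0.03403602307443403 [ 0.4851047  -0.32913503  0.092     ]
0.1 0.024014592184822433 0.032926089365490574 [ 0.48477552 -0.32686522  0.1       ]
frame [ 0.48585393 -0.32994454  0.05      ]
tool move to btn [-0.10017568  0.00117359  0.0448606 ]
```

The key is home: its top is at about 0.085, against 0.086 expected. Next I'll go to the button with the fingers closed.

To row units: -0.025 m / 0.5 = -0.05, 0.02 m / 0.5 = 0.04.

```bash
echo '[[0.03,[-0.05,0.002,0],0],[0,[-0.05,0,0],0],[0,[-0.05,0,0],0],[0,[-0.05,0,0],0],[0,[0,0,0.05],0],[0,[0,0,0.04],0],[0,[0,0,0.03],0],[0,[0,0,0.02],0],[0,[0,0,0],0],[0,[0,0,0],0],[0,[0,0,0],0],[0,[0,0,0],0],[0,[0,0,0],0]]' | python3 nudge.py
echo '[[0,[0,0,0.01],0],[0,[0,0,0.004],0],[0,[0,0,0.002],0],[0,[0,0,0],0],[0,[0,0,0],0]]' | python3 nudge.py
```

```text
time: 10.17
tool_pos: [0.5013, -0.4303, 0.0886]
ee_rot: [3.14, 0.002, 1.715]
wrist_force: [0.6, 0.3, 0.4]
width: 0.0004
finger_force: 0.0
time: 10.58
tool_pos: [0.5005, -0.4297, 0.0787]
ee_rot: [-3.141, -0.0, 1.715]
wrist_force: [-0.8, 0.1, 0.4]
width: 0.0006
finger_force: 0.0
```

To row units: 0.002 m / 0.5 = 0.004.

```bash
for k in 1 2; do echo '[[0,[0,0,0.004],0],[0,[0,0,0],0],[0,[0,0,0],0]]' | python3 nudge.py | egrep 'pos|wrist'; done
```

```text
tool_pos: [0.5008, -0.43, 0.0774]
wrist_force: [0.3, 0.5, 2.6]
tool_pos: [0.5008, -0.43, 0.0757]
wrist_force: [-1.4, 0.0, 3.4]
```

To row units: 0.002 m / 0.5 = 0.004.

```bash
for k in 1 2; do echo '[[0,[0,0,0.004],0],[0,[0,0,0],0],[0,[0,0,0],0]]' | python3 nudge.py | egrep 'pos|wrist'; done; echo '[[0,[0,0,0.002],0],[0,[0,0,0],0],[0,[0,0,0],0]]' | python3 nudge.py | egrep 'pos|wrist';echo '[[0,[0,0,0],0],[0,[0,0,0],0]]' | python3 nudge.py | egrep 'pos|wrist';echo '[[0,[0,0,0],0],[0,[0,0,0],0]]' | python3 nudge.py | egrep 'pos|wrist'
```

```text
tool_pos: [0.5008, -0.43, 0.0736]
wrist_force: [-0.5, -0.3, 4.6]
tool_pos: [0.5008, -0.43, 0.0719]
wrist_force: [-1.0, 1.2, 7.8]
tool_pos: [0.5009, -0.43, 0.0712]
wrist_force: [-0.7, 1.7, 7.3]
tool_pos: [0.5009, -0.43, 0.0712]
wrist_force: [-0.9, 0.5, 6.2]
tool_pos: [0.5009, -0.43, 0.0712]
wrist_force: [-0.3, 1.5, 6.6]
```

To row units: 0.001 m / 0.5 = 0.002.

```bash
echo '[[0,[0,0,0.002],0],[0,[0,0,0],0],[0,[0,0,0],0],[0,[0,0,0],0]]' | python3 nudge.py | egrep 'pos|wrist';for k in 1 2 3; do echo '[[0,[0,0,0],0],[0,[0,0,0],0]]' | python3 nudge.py | egrep 'time|pos|wrist'; done
python3 - <<'E'
from h import *
snap('side','s5');s=cv2.imread('pics/s5.png');snap('top','t5');t=cv2.imread('pics/t5.png')
b=cv2.resize(s[250:320,250:320],(400,400),interpolation=cv2.INTER_CUBIC)
cv2.imwrite('pics/c5.png',np.hstack([b,cv2.resize(t[180:280,340:440],(400,400),interpolation=cv2.INTER_CUBIC)]))
F=[];
for k in range(5): F.append(robot.get_obs()['wrist_force'][2])
print(F)
E
```

```text
tool_pos: [0.5009, -0.4301, 0.0704]
wrist_force: [-2.2, 1.9, 7.6]
time: 12.67
tool_pos: [0.5009, -0.43, 0.0704]
wrist_force: [-1.1, 0.5, 7.5]
time: 12.83
tool_pos: [0.5009, -0.43, 0.0704]
wrist_force: [-1.9, 1.3, 7.6]
time: 13.0
tool_pos: [0.5009, -0.4301, 0.0704]
wrist_force: [-0.6, 1.3, 7.4]
[np.float64(7.247250056757204), np.float64(7.247250056757204), np.float64(7.247250056757204), np.float64(7.247250056757204), np.float64(7.247250056757204)]
```

View pics/c5.png

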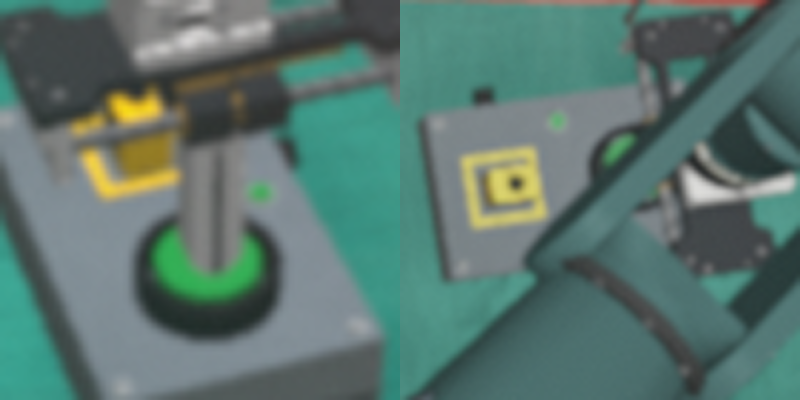

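The fingers press the middle of the cap, which is level with the collar's rim. Force is 7.5 N and TCP z is 0.0704, consistent with mid travel. The key is still home, so I'm handing in.

```bash
python3 -c "
from bench import robot
print(robot.close_job())"
```

```text
the job is handed in; nothing more can be done
None
```

The yellow key is home and released, the green button is held level with the collar's rim at about 7.5 N, nothing else was touched as far as I could tell, and the job is handed in; the hand-in returned no verdict.

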